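Shut the paper safe, then bring up the light table

ROBOT

A 6-joint arm with a two-finger parallel gripper is mounted at the origin on the work surface. World frame = base frame: x ahead of the robot, y to its left, z up, the work surface at z = 0. Lengths are in mm, angles in degrees, forces in N, time in s.
With the tool pointing down it reaches from about 300 to 850 mm from the base axis. Payload 4.2 kg.
Tool frame: the origin (TCP) lies on the centre line of the jaws, within the pads' length; the fingertips stand 14 mm ahead of it and the grasp point (between the pads) lies 5 mm behind it (env.finger_overhang is the z of the fingertips in the tool frame, in mm); z points along the fingers, y is the line along which they close (so a half turn about z gives the same grasp; the last joint's range is limited). The gripper opens to 91 mm and grips with 3 to 60 N. Pads are 32 mm wide; open, the fingers measure 118 mm over their backs; the gripper's body (76 mm by 178 mm) begins 60 mm behind the grasp point.
Start: joints at [62.395, 18.312, 89.639, -0, 72.044, -1.146], TCP at [256.201, 514.784, 227.976] pointing down, gripper open.
Joint ranges: [-177.97, 177.97], [-48.28, 115.42], [12.27, 149.76], [-77.06, 257.06], [2.81, 150.46], [-146.56, 146.56]. Speed limits (degrees/s): [147.25, 147.25, 180, 180, 180, 180].

INTERFACE

Orientations are given as [roll, pitch, yaw] about the fixed x, y, z axes, in that order (R = Rz(yaw) Ry(pitch) Rx(roll)).
In Python, from workcell import sensors, viewer, env gives the robot as it stands. The module is installed in compiled form; this text tells all that it offers.
- The arm moves only by the tool step_arm, never from a script. Its argument "plan" is one flat list of numbers, 6 for each row, row after row: the shift along the tool's x, y, z in cm, then the turn, a rotation vector about the tool's x, y, z in rad. In form: [x, y, z, wx, wy, wz, x, y, z, wx, wy, wz, ...]. A call has 1 to 5 rows; each row shifts and turns the commanded pose from where the row before left it, along the tool's axes as they then stand; what a row does not reach is not made up. A row lasts 1/12 s, in which the tool goes at most 41.7 mm and 7.16 degrees, less where a joint would pass 70% of its speed; a pose out of reach is approached as far as the arm can. A call is refused whole if a number of a shift passes 4.17 or a number of a turn 0.125, either way. A call with a gripper value outside its range is refused whole. "hand" is the finger opening in cm, from 0 to 9.12, set as the call begins (left out, the last holds). The fingers move at their own pace and stop on an object; "newtons" is the grip in N (left out, the last holds). Time passes only in rows, so rows that do not move let the fingers close. It gives the time, the measured TCP pose, the force, the opening and the grip force at its end, in the units of the state.
- sensors.state(): the state, without advancing time (a new reading comes with each control period).
- viewer.grab_frame(name): name is "scene" or "top" or "wrist"; returns a dict with "img" (420x560x3 uint8, red, green, blue), "fx", "fy", "cx", "cy" (pixels), "position" and "attitude" of the camera in the world. Camera axes: x right, y down, z forward; pixel columns grow to the right and rows downward; lengths in mm; the calibration is good to about 2 mm. A picture is of the moment at which its call begins. There is no depth.
- env.job_done(): hands the job in; it is judged then, once.
Trained networks look in a picture, given as the dict that the camera call returned (one of the last four; its "shot" number tells which), for a name from the list of things; names that differ only in an ending like _2 or _b are one class to them, and where a whole thing is asked for, a point or a joint stands for the part that bears it (a point fixed in the world has none). Each returns a list of dicts, best first, with "score" (0 to 1); they miss things now and then, are a little off and sometimes report something else, mostly with a low value. They report only what shows in the picture. A call takes as long as a camera call.
- viewer.boxes_of(name, picture): "location" ([column, row] in pixels, amid what is visible of it).
- viewer.pinpoint(name, picture): "location" ([column, row] in pixels: a listed point, or the origin of a listed thing).
The state is a dict: "time_s": time; "qpos": joint angles; "qvel": joint speeds; "effort": joint torques, N m; "ee_pos": TCP position; "ee_rot": TCP orientation; "force": force on the tool from outside, world axes, zero at the start; "torque": the same for the moment, N m; "gripper_width": finger opening in mm; "gripper_force": force on a finger pad.
Only numpy, scipy, OpenCV 4.12 (cv2) and the standard library are available. Lean on these libraries where they do the work, as an engineer would, in place of code of your own. Each camera call takes 0.05 s, during which the arm holds its last target. There are 200 camera calls.

TASK

The light table is about to be turned up, so first slide the black cover of the wooden paper safe fully shut over the light-sensitive sheets: press on its grey ribbed patch just hard enough that the thin cover follows and draw it home. Only then swing the dimmer lever on the grey box to its middle mark, straight up, and leave it there. Leave the pigment jar, the wash bottle and the palette knife where they are.

Things in the scene. Friction and masses are not known exactly. Their poses are not given: they have to be found in the camera images.
- safe: fixed wooden paper safe, 280 x 155 x 56 mm (x, y, z), brass corners; origin at the centre of its underside, z up. Front half (x -130 to +13 mm): compartment with a stack of cream sheets; rear half: fixed wooden deck, top at z 56 mm. A black cover slides in felt-lined grooves from under the deck towards the front wall, along this body's -x; its top is at z 49 mm
- safe_front (a point): middle of the top of the safe's front wall (10 mm thick; side walls 8 mm; all 56 mm high). Narrow lips on the side walls leave 125 mm of the cover's 137 mm width free from above
- cover (a joint): travel in m of the flat black cover (165 x 137 x 5 mm, no handle, rear end always under the deck): 0 fully open, 0.105 fully shut, leading edge at the front wall, a firm stop. It stays where it is left. Its drag, 3 to 5 N when open, grows by a further 2 N towards shut as it enters the felt. It is thin: over 36 N of contact force (about 28 N felt at the wrist) cracks it
- cover_patch (a point): centre of the grey ribbed finger patch (30 mm along the travel, 76 mm across; ribs under 1 mm) on the cover's top face, 24.5 mm behind its leading edge; moves with the cover. Nothing to hook behind: a fingertip moves it by friction only (coefficient 0.45 to 0.75); pressed too lightly it slips, and a slow or halting pull creeps more than one stroke at 5 to 10 cm/s
- dimmer_box: dimmer of the light table, a fixed grey box 130 x 80 x 34 mm with a black top plate and two rounded quadrant cheeks beside the lever (up to z 72 mm, outer faces 38 mm apart in y); origin at the centre of its underside, z up. The lever swings in this body's x-z plane. Marks across the cheeks: four black, and at the very top the yellow middle mark
- dimmer (a joint): angle in rad of the dimmer lever: 0 = off, leaning 0.7 rad to this box's -x; 0.7 = straight up, at the yellow middle mark; 1.4 = full, leaning 0.7 rad to +x. It has friction (about 2 N at the handle) and stays where it is left
- dimmer_knob (a point): centre of the lever's black T-handle, a cylinder of 18 mm diameter and 36 mm length lying along the box's y axis, on a steel bar, 90 mm from the hinge; it can be pinched across its two ends or pushed
- dimmer_hinge (a point): hinge axis of the lever (along the box's y), 30 mm above the box's underside
- pigment_jar: bystander: orange pigment jar with a dark red lid, 42 mm diameter, 48 mm high, standing on the safe's rear deck; origin at the centre of its underside
- wash_bottle: bystander: white squeeze bottle with green spout cap, 64 mm diameter, 150 mm high, standing on the table beside the dimmer box; origin at the centre of its underside
- palette_knife: bystander: palette knife with blue handle, 200 mm long, lying on the table beside the safe, its length along its x

How it is judged (in metres and radians):
On the way, in this order (a step that is already met when the one before it is completed fails the run):
1. the cover of the paper safe is fully shut while the dimmer is still low (value of joint cover above 0.1025 m and value of joint dimmer below 0.45 rad), for 0.2 s.
2. the dimmer lever stands at its middle mark (value of joint dimmer between 0.58 and 0.82 rad), for 0.2 s.
At the end, for the whole second after the job is handed in: The cover is shut to within 2.5 mm of its stop; the dimmer lever rests within 0.12 rad of straight up (its middle mark); jar, bottle and knife stand or lie within 20 mm of where they were (all of step 2 and value of joint cover above 0.1025 m and velocity of joint dimmer between -0.05 and 0.05 rad/s and distance of each of pigment_jar, wash_bottle, palette_knife from where it was at the start of the episode below 0.02 m); the robot touches nothing.
It fails at once if the dimmer is raised (beyond 0.45 rad) while the safe is still open (not (value of joint cover above 0.1025 m) and value of joint dimmer above 0.45 rad).
It fails at once if the fingers press on the safe or its thin cover with more than 36 N (contact force between the fingers and safe above 36 N).
It fails at once if the pigment jar is shifted by more than 20 mm or tipped (distance of pigment_jar from where it was at the start of the episode above 0.02 m or angle between pigment_jar's own z axis and vertical above 0.35 rad).
It fails at once if the wash bottle is shifted by more than 20 mm or tipped (distance of wash_bottle from where it was at the start of the episode above 0.02 m or angle between wash_bottle's own z axis and vertical above 0.35 rad).
It fails at once if the palette knife is shifted by more than 20 mm (distance of palette_knife from where it was at the start of the episode above 0.02 m).
It also fails if it takes over 67 s, if anything falls off the work surface, if the arm or the gripper's body presses on something with over 40 N, if the wrist force passes 120 N, or if a joint passes its speed limit or range.

## Working session

There is one attempt and no reset: what is moved stays moved. The work goes in short steps, Python scripts to look and compute and a tool call to move; the robot and the scene stay as the last step left them, time stands still between calls to the robot, and variables do not carry over. Pictures are saved under pics/ and viewed, at most 10 in all, crops included, and the job is handed in when it is done.

Besides the shell and the picture viewer there is one more tool, called after "Call:" as name(argument=value, ...) on one line, values as JSON. step_arm: Moves the arm, as the interface text tells. Its arguments: {"type":"object","properties":{"plan":{"type":"array","items":{"type":"number"}},"hand":{"type":"number"},"newtons":{"type":"number"}},"required":["plan"]}

```bash
mkdir -p pics; cat > h.py <<'E'
import numpy as np, cv2
from scipy.spatial.transform import Rotation as R
from workcell import sensors, viewer, env
def Rc(p):
    a=np.array(p["attitude"],float)
    if a.shape==(3,3): return a
    return R.from_euler('xyz',a,degrees=True).as_matrix()
def ray(p,uv):
    d=np.array([(uv[0]-p["cx"])/p["fx"],(uv[1]-p["cy"])/p["fy"],1.0]); return Rc(p)@d
def onz(p,uv,z):
    d=ray(p,uv); o=np.array(p["position"]); return o+d*(z-o[2])/d[2]
def proj(p,X):
    c=Rc(p).T@(np.array(X)-np.array(p["position"])); return [p["cx"]+p["fx"]*c[0]/c[2],p["cy"]+p["fy"]*c[1]/c[2]]
def save(p,n): cv2.imwrite("pics/"+n+".png",p["img"][:,:,::-1])
E
python3 - <<'E'
from h import *
print(sensors.state(), env.finger_overhang)
Z=dict(safe=0,safe_front=56,cover_patch=49,dimmer_box=0,dimmer_knob=99,dimmer_hinge=30,pigment_jar=56,wash_bottle=0,palette_knife=5)
for n in ["scene","top"]:
    p=viewer.grab_frame(n); save(p,n+"0"); print(n,p["position"],p["attitude"],p["fx"],p["cx"],p["cy"])
    for k,z in Z.items():
        for r in viewer.pinpoint(k,p)[:2]: print(k,np.round(r["location"],1),round(r["score"],2),np.round(onz(p,r["location"],z),1))
E
```

```text
{'time_s': 0.0, 'qpos': array([ 6.23953654e+01,  1.83515973e+01,  8.97063865e+01, -1.12590149e-03,
        7.20429011e+01, -1.14653519e+00]), 'qvel': array([ 0.10120833, -0.03090582,  0.04434281,  0.05412193,  0.06125889,
       -0.00470092]), 'effort': array([-1.17274503e-03, -4.12460947e+01, -2.31975996e+01,  7.26112607e-02,
        4.57496429e-02, -1.34674374e-04]), 'ee_pos': array([255.97689093, 514.34750648, 227.12082418]), 'ee_rot': array([-1.79899114e+02, -9.48424677e-04,  1.53542248e+02]), 'force': array([-0.63909215, -0.68187399, -0.01620718]), 'torque': array([-0.00742287,  0.03241262,  0.00325584]), 'gripper_force': 0.0, 'gripper_width': 91.20162453174734} 14.0
scene [ 941.86450048 -359.23912814  886.20184715] [-145.01677392    0.17901344   42.01847373] 464.83514832969394 286.280184869067 208.82386051984423
safe_front [275.4 148. ] 0.74 [412.4 185.6  56. ]
cover_patch [313.9 169.5] 0.84 [520.7 200.6  49. ]
dimmer_box [208.5 305.1] 0.85 [ 566.9 -183.5    0. ]
dimmer_knob [183.6 275.2] 0.9 [ 529.5 -193.8   99. ]
dimmer_hinge [205.4 298.3] 0.7 [ 564.4 -183.8   30. ]
pigment_j
[... 154 characters left out ...]
ife [317.6 186.9] 0.2 [540.  194.6   5. ]
top [478.65868575  61.83496033 806.69981638] [-174.3083374    -3.02146838  -89.79842486] 386.3367192109539 277.7766594725758 205.11782813547282
safe [188.9 212.4] 0.62 [542.5 203.9   0. ]
safe_front [194.9 282. ] 0.91 [405.8 179.3  56. ]
cover_patch [187.7 218.9] 0.6 [526.  197.2  49. ]
cover_patch [399.5 211. ] 0.46 [ 544.7 -222.2   49. ]
dimmer_box [371.1 201.6] 0.76 [ 568.6 -179.5    0. ]
dimmer_knob [400.2 209.7] 0.71 [ 542.8 -204.9   99. ]
dimmer_hinge [377.8 200.6] 0.64 [ 567.5 -184.6   30. ]
pigment_jar [195.4 165.5] 0.73 [630.1 183.9  56. ]
wash_bottle [319.6 222.3] 0.96 [523.8 -68.7   0. ]
palette_knife [131.3 204.1] 0.81 [558.3 320.2   5. ]
```

View pics/top0.png

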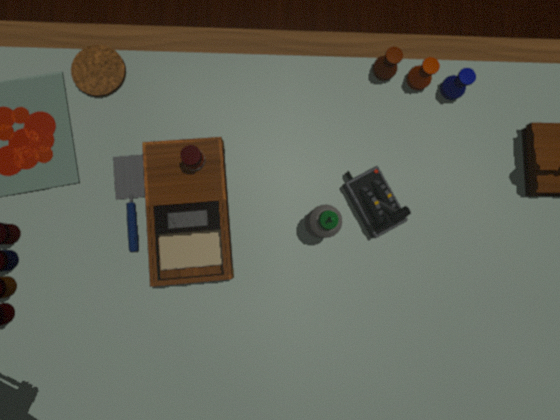

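View pics/scene0.png

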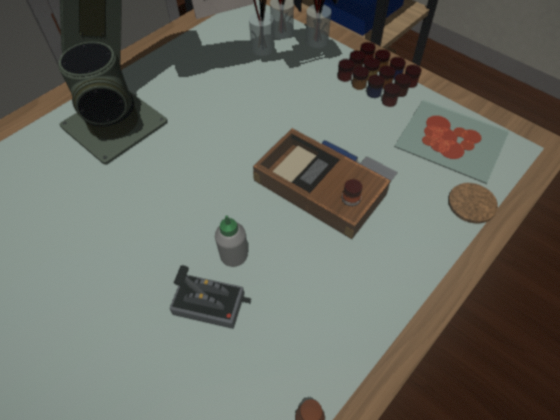

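```bash
cat >> h.py <<'E'
def tri(ps,uvs):
    A=np.zeros((3,3));b=np.zeros(3)
    for p,uv in zip(ps,uvs):
        d=ray(p,uv);d/=np.linalg.norm(d);M=np.eye(3)-np.outer(d,d);A+=M;b+=M@np.array(p["position"])
    return np.linalg.solve(A,b)
def delta(X,yaw,s=None):
    "shift (cm, tool axes) and rotvec to reach tool-down pose at X,yaw"
    s=s or sensors.state(); R0=R.from_euler('xyz',s["ee_rot"],degrees=True); R1=R.from_euler('xyz',[180,0,yaw],degrees=True)
    return np.round(R0.inv().apply(np.array(X)-s["ee_pos"])/10,2), np.round((R0.inv()*R1).as_rotvec(),3)
E
python3 - <<'E'
from h import *
a=viewer.grab_frame("scene");b=viewer.grab_frame("top")
for k in ["safe_front","cover_patch","dimmer_box","dimmer_knob","dimmer_hinge","pigment_jar","wash_bottle"]:
    u=viewer.pinpoint(k,a);v=viewer.pinpoint(k,b)
    if u and v: print(k,np.round(tri([a,b],[u[0]["location"],v[0]["location"]]),1))
print("safe corners",[np.round(onz(b,c,56),0)[:2] for c in [(143,142),(222,138),(232,278),(152,286)]])
print("box corners",[np.round(onz(b,c,34),0)[:2] for c in [(342,186),(378,168),(410,211),(372,238)]])
print(delta([525,199,240],188))
E
```

```text
safe_front [536.2   1.7 297.9]
cover_patch [521.  194.4  52.5]
dimmer_box [ 565.  -176.7   -7. ]
dimmer_hinge [ 564.9 -182.    34.4]
pigment_jar [638.4 184.4  55.5]
wash_bottle [522.8 -66.2  -4.8]
safe corners [array([675., 286.]), array([686., 133.]), array([413., 109.]), array([399., 259.])]
box corners [array([ 596., -110.]), array([ 635., -185.]), array([ 546., -250.]), array([ 491., -170.])]
(array([-38.13, -16.3 ,  -1.2 ]), array([ 0.   ,  0.   , -0.601]))
```

Call:
step_arm(plan=[-3.8,-1.63,0,0,0,0,-3.8,-1.63,0,0,0,0,-3.8,-1.63,0,0,0,0,-3.8,-1.63,0,0,0,0,-3.8,-1.63,0,0,0,0], hand=0, newtons=20)

```text
time_s: 2.22
ee_pos: [390.8, 355.7, 228.1]
ee_rot: [180.0, 0.0, 153.6]
force: [0.4, -0.4, -0.5]
gripper_width: 60.5
gripper_force: 0.0
```

Call:
step_arm(plan=[-3.8,-1.63,0,0,0,0,-3.8,-1.63,0,0,0,0,-3.8,-1.63,0,0,0,0,-3.8,-1.63,0,0,0,0,-3.8,-1.63,0,0,0,0])

```text
time_s: 2.63
ee_pos: [524.8, 197.8, 228.2]
ee_rot: [180.0, 0.0, 153.5]
force: [0.9, 0.4, -0.2]
gripper_width: 27.3
gripper_force: 0.0
```

Call:
step_arm(plan=[0,0,0,0,0,-0.11,0,0,0,0,0,-0.11,0,0,0,0,0,-0.11,0,0,0,0,0,-0.11,0,0,0,0,0,-0.11])

```text
time_s: 3.05
ee_pos: [523.9, 199.3, 227.9]
ee_rot: [180.0, -0.0, -174.7]
force: [-0.9, 0.4, -0.6]
gripper_width: 0.3
gripper_force: 0.0
```

```bash
python3 - <<'E'
from h import *
s=sensors.state();print(s["time_s"],s["ee_pos"],s["ee_rot"],s["force"],s["gripper_width"])
p=viewer.grab_frame("wrist"); save(p,"w1"); print(p["position"],p["attitude"])
for k,z in dict(safe=0,safe_front=56,cover_patch=49,pigment_jar=56,palette_knife=5).items():
    for r in viewer.pinpoint(k,p)[:2]: print(k,np.round(r["location"],1),round(r["score"],2),np.round(onz(p,r["location"],z),1))
E
```

```text
3.05 [523.87989757 199.30140083 227.9125421 ] [ 1.79994993e+02 -3.71514530e-03 -1.74664252e+02] [-0.93705057  0.40030603 -0.56809589] 0.34258407582642886
[438.26719125 190.41344972 385.35055732] [1.62786295e+02 3.74314137e-02 9.53834199e+01]
safe [277.5 196.2] 0.8 [542.1 198.9   0. ]
```

View pics/w1.png

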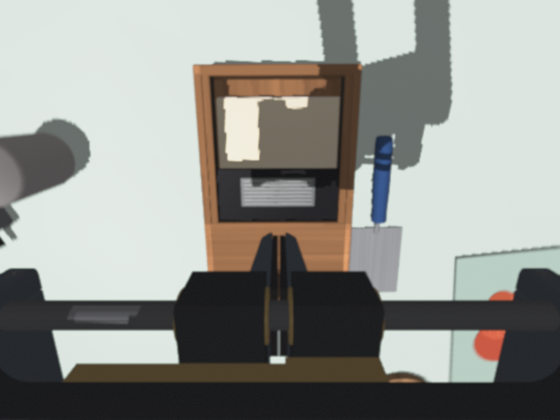

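```bash
python3 - <<'E'
from h import *
p=viewer.grab_frame("wrist")
for n,uv,z in [("patch",(278,191.5),49),("p_l",(240,192),49),("p_r",(315,193),49),("edge",(278,168.5),49),("frontwall_mid",(277,71),56),("fl",(194,67),56),("fr",(361,67),56),("deckL",(206,222),56),("deckR",(352,222),56),("gap",(279,250),215)]: print(n,np.round(onz(p,uv,z),1))
E
```

```text
patch [523.7 198.2  49. ]
p_l [527.7 159.   49. ]
p_r [522.  236.6  49. ]
edge [499.7 196.1  49. ]
frontwall_mid [408.8 187.3  56. ]
fl [412.  111.6  56. ]
fr [398.8 263.3  56. ]
deckL [561.2 126.   56. ]
deckR [547.9 277.9  56. ]
gap [514.7 198.2 215. ]
```

Call:
step_arm(plan=[0,0,4,0,0,0,0,0,4,0,0,0,0,0,4,0,0,0,0,0,3,0,0,0,0,0,0.5,0,0,0])

```text
time_s: 3.82
ee_pos: [520.0, 198.3, 67.8]
ee_rot: [-179.8, -0.6, -175.0]
force: [-0.9, -0.7, -0.6]
gripper_width: 0.5
gripper_force: 0.0
```

Call:
step_arm(plan=[0,0,0.3,0,0,0,0,0,0.3,0,0,0,0,0,0.1,0,0,0,0,0,0,0,0,0])

```text
time_s: 4.15
ee_pos: [525.0, 200.0, 67.7]
ee_rot: [179.9, 0.2, -175.0]
force: [0.0, -0.3, 1.2]
gripper_width: 0.2
gripper_force: 0.0
```

Call:
step_arm(plan=[0,0,0,0,0,0,0,0,0,0,0,0,0,0,0,0,0,0])

```text
time_s: 4.4
ee_pos: [524.2, 199.7, 66.8]
ee_rot: [180.0, 0.1, -174.9]
force: [0.1, -0.1, 0.1]
gripper_width: 0.2
gripper_force: 0.0
```

Call:
step_arm(plan=[0,0,0.1,0,0,0,0,0,0.1,0,0,0,0,0,0,0,0,0])

```text
time_s: 4.65
ee_pos: [523.6, 199.5, 63.8]
ee_rot: [180.0, -0.0, -174.9]
force: [0.3, -0.2, 0.8]
gripper_width: 0.4
gripper_force: 0.0
```

Call:
step_arm(plan=[0,0,0.1,0,0,0,0,0,0,0,0,0,0,0,0,0,0,0])

```text
time_s: 4.9
ee_pos: [523.8, 199.6, 63.2]
ee_rot: [180.0, 0.0, -174.9]
force: [-0.8, 0.0, 3.7]
gripper_width: 0.6
gripper_force: 1.9
```

Contact. Press gradually.

Call:
step_arm(plan=[0,0,0.1,0,0,0,0,0,0,0,0,0,0,0,0,0,0,0])

```text
time_s: 5.15
ee_pos: [524.0, 199.6, 63.2]
ee_rot: [180.0, 0.1, -174.9]
force: [-2.1, -0.3, 9.9]
gripper_width: 0.4
gripper_force: 4.9
```

Call:
step_arm(plan=[0,0,0.1,0,0,0,0,0,0,0,0,0,0,0,0,0,0,0])

```text
time_s: 5.4
ee_pos: [524.6, 199.7, 63.1]
ee_rot: [180.0, 0.2, -174.9]
force: [-2.4, -2.4, 14.7]
gripper_width: 0.8
gripper_force: 7.3
```

Call:
step_arm(plan=[0,0,0.1,0,0,0,0,0,0,0,0,0])

```text
time_s: 5.57
ee_pos: [525.4, 199.7, 63.1]
ee_rot: [180.0, 0.3, -174.9]
force: [-3.0, -3.1, 18.9]
gripper_width: 0.5
gripper_force: 9.7
```

Call:
step_arm(plan=[0.2,0,0,0,0,0,0.4,0,0,0,0,0,0.6,0,0,0,0,0])

```text
time_s: 5.82
ee_pos: [517.1, 199.0, 63.2]
ee_rot: [179.9, 0.7, -174.9]
force: [5.3, -3.2, 14.0]
gripper_width: 0.5
gripper_force: 7.0
```

Call:
step_arm(plan=[0.6,0,0.1,0,0,0,0.6,0,0,0,0,0,0.6,0,0,0,0,0])

```text
time_s: 6.07
ee_pos: [499.8, 197.5, 63.1]
ee_rot: [179.9, 0.8, -174.9]
force: [5.9, -4.5, 18.6]
gripper_width: 0.6
gripper_force: 9.4
```

Call:
step_arm(plan=[0.6,0,0.05,0,0,0,0.6,0,0,0,0,0,0.6,0,0,0,0,0])

```text
time_s: 6.32
ee_pos: [482.5, 195.9, 63.1]
ee_rot: [179.9, 0.9, -174.8]
force: [5.4, -5.8, 22.7]
gripper_width: 0.5
gripper_force: 11.1
```

Call:
step_arm(plan=[0.6,0,-0.02,0,0,0,0.6,0,0,0,0,0,0.6,0,0,0,0,0])

```text
time_s: 6.57
ee_pos: [464.6, 194.3, 63.1]
ee_rot: [179.9, 0.9, -174.8]
force: [5.7, -5.6, 21.4]
gripper_width: 0.6
gripper_force: 11.0
```

Call:
step_arm(plan=[0.6,0,0,0,0,0,0.6,0,0,0,0,0,0.5,0,0,0,0,0])

```text
time_s: 6.82
ee_pos: [447.7, 192.8, 63.1]
ee_rot: [179.9, 0.9, -174.8]
force: [6.8, -5.8, 22.5]
gripper_width: 0.3
gripper_force: 11.4
```

Call:
step_arm(plan=[0.5,0,0,0,0,0,0.4,0,0,0,0,0])

```text
time_s: 6.98
ee_pos: [438.8, 192.0, 63.0]
ee_rot: [180.0, 0.9, -174.8]
force: [6.8, -7.9, 23.5]
gripper_width: 0.5
gripper_force: 11.7
```

Call:
step_arm(plan=[0.4,0,0,0,0,0,0.2,0,0,0,0,0])

```text
time_s: 7.15
ee_pos: [434.9, 192.4, 63.2]
ee_rot: [179.9, 1.2, -174.8]
force: [12.0, -5.1, 16.6]
gripper_width: 0.1
gripper_force: 8.6
```

Call:
step_arm(plan=[0,0,-1,0,0,0,0,0,-4,0,0,0,0,0,-4,0,0,0,-3,0,-2,0,0,0,-4,0,0,0,0,0])

```text
time_s: 7.57
ee_pos: [497.2, 198.0, 174.4]
ee_rot: [179.8, 0.5, -174.9]
force: [0.4, 1.2, 0.4]
gripper_width: 0.3
gripper_force: 0.0
```

Call:
step_arm(plan=[-3,0,-2,0,0,0,0,0,0,0,0,0,0,0,0,0,0,0])

```text
time_s: 7.82
ee_pos: [527.1, 199.8, 188.8]
ee_rot: [180.0, 0.1, -175.0]
force: [-0.9, 0.5, -0.9]
gripper_width: 0.7
gripper_force: 0.0
```

```bash
python3 - <<'E'
from h import *
s=sensors.state();print(s["time_s"],s["ee_pos"],s["ee_rot"],s["force"])
p=viewer.grab_frame("wrist"); print(p["position"],p["attitude"])
for k,z in dict(safe_front=56,cover_patch=49).items():
    for r in viewer.pinpoint(k,p)[:1]:
        print(k,r["location"],r["score"],onz(p,r["location"],z))
u,v=map(int,proj(p,[420,188,50])); print(u,v)
a=max(0,v-80);b=max(0,u-120); c=p["img"][a:a+200,b:b+260]; print("off",b,a)
cv2.imwrite("pics/c1.png",cv2.resize(c[:,:,::-1],None,fx=3,fy=3,interpolation=cv2.INTER_CUBIC))
np.savez("w2.npz",**{k:v for k,v in p.items()})
E
```

```text
7.8167 [527.12807133 199.83519525 188.80881864] [ 1.79973004e+02  7.55232260e-02 -1.74993002e+02] [-0.88041283  0.5122821  -0.93809122]
[441.25999799 191.36096677 346.12047411] [1.62709825e+02 1.48472592e-02 9.50534266e+01]
safe_front [273.8, 58.7] 0.9 [407.01268912 184.62059232  56.        ]
cover_patch [280.0, 100.5] 0.9 [438.10339568 192.41206292  49.        ]
276 77
off 156 0
```

View pics/c1.png

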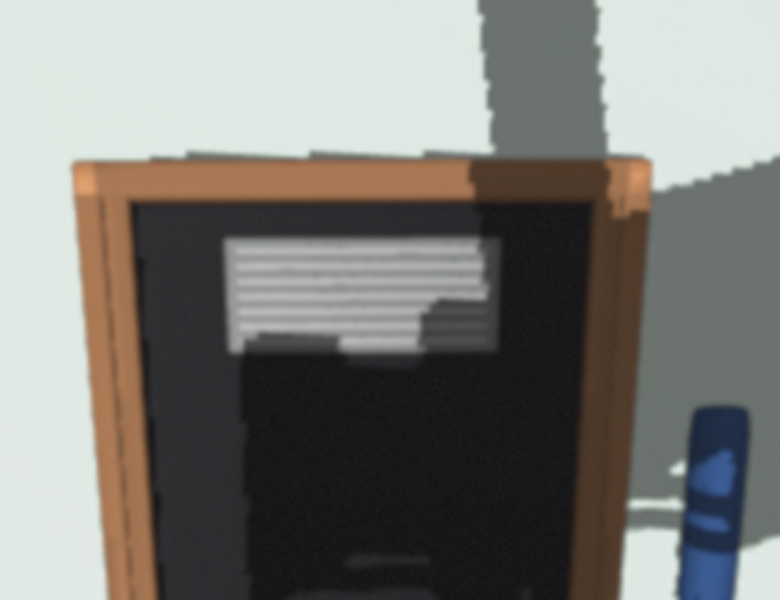

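```bash
python3 - <<'E'
from h import *
print(delta([540,-195,230],-148))
E
```

```text
(array([  1.9 , -39.42,  -4.22]), array([ 0.   , -0.003, -0.47 ]))
```

Call:
step_arm(plan=[0.2,-3.6,-1.4,0,0,0,0.2,-3.7,-1.4,0,0,0,0.2,-3.7,-1.4,0,0,0,0.2,-4,0,0,0,0,0.2,-4,0,0,0,0])

```text
time_s: 8.38
ee_pos: [531.2, 8.5, 231.1]
ee_rot: [180.0, 0.0, -174.9]
force: [1.0, -0.2, -0.0]
gripper_width: 0.1
gripper_force: 0.0
```

Call:
step_arm(plan=[0.2,-4.1,0,0,0,0,0.2,-4.1,0,0,0,0,0.2,-4.1,0,0,0,0,0.2,-4.1,0,0,0,0,0.1,-4,0,0,0,0])

```text
time_s: 8.8
ee_pos: [539.7, -195.6, 230.1]
ee_rot: [179.9, -0.1, -174.9]
force: [1.3, 0.7, -0.8]
gripper_width: 0.7
gripper_force: 0.0
```

Call:
step_arm(plan=[0,0,0,0,0,-0.118,0,0,0,0,0,-0.118,0,0,0,0,0,-0.118,0,0,0,0,0,-0.118,0,0,0,0,0,0])

```text
time_s: 9.22
ee_pos: [540.2, -193.7, 229.8]
ee_rot: [179.9, -0.1, -147.8]
force: [-0.3, 0.1, 0.3]
gripper_width: 0.6
gripper_force: 0.0
```

```bash
python3 - <<'E'
from h import *
s=sensors.state();print(s["time_s"],s["ee_pos"],s["ee_rot"],s["force"])
p=viewer.grab_frame("wrist"); save(p,"w3"); print(p["position"],p["attitude"])
t=viewer.grab_frame("top")
for q in (p,t):
  for k,z in dict(dimmer_box=0,dimmer_knob=99,dimmer_hinge=30,wash_bottle=0).items():
    for r in viewer.pinpoint(k,q)[:1]: print(k,np.round(r["location"],1),round(r["score"],2),np.round(onz(q,r["location"],z),1))
E
```

```text
9.2167 [ 540.20973653 -193.71876324  229.84684132] [ 1.79893384e+02 -6.56652376e-02 -1.47786605e+02] [-0.27417345  0.0809045   0.26921539]
[ 467.46981932 -239.7735942   387.36756797] [ 1.62875242e+02 -5.42914833e-02  1.22261069e+02]
dimmer_box [276.8 203. ] 0.86 [ 563.5 -180.9    0. ]
dimmer_knob [276.7 199.9] 0.92 [ 536.5 -197.6   99. ]
dimmer_hinge [275.3 212.2] 0.96 [ 566.  -181.2   30. ]
wash_bottle [372.2 224.4] 0.55 [524. -67.   0.]
dimmer_box [370.8 201. ] 0.64 [ 569.9 -178.9    0. ]
dimmer_hinge [375.3 203.2] 0.65 [ 562.  -179.2   30. ]
wash_bottle [321.8 222.3] 0.88 [523.8 -73.4   0. ]
```

View pics/w3.png

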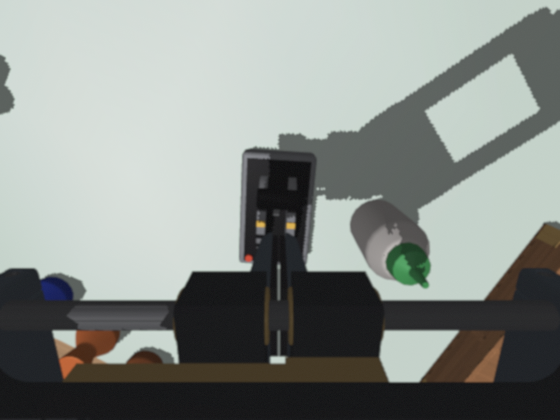

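```bash
python3 - <<'E'
from h import *
print(delta([493.5,-227,230],-147.7))
E
```

```text
(array([ 5.8 , -0.22,  0.06]), array([ 0.   ,  0.   , -0.004]))
```

Call:
step_arm(plan=[2.9,-0.1,0,0,0,0,2.9,-0.1,0,0,0,0,0,0,0,0,0,0,0,0,0,0,0,0])

```text
time_s: 10.05
ee_pos: [495.4, -222.1, 230.9]
ee_rot: [-179.7, -0.3, -148.5]
force: [0.3, 0.1, 0.7]
gripper_width: 0.6
gripper_force: 0.0
```

Call:
step_arm(plan=[0,0,3,0,0,0,0,0,3,0,0,0,0,0,3,0,0,0,0,0,2.2,0,0,0,0,0,0,0,0,0])

```text
time_s: 10.47
ee_pos: [493.4, -220.9, 114.1]
ee_rot: [179.8, -0.6, -148.4]
force: [-1.5, -0.2, 0.8]
gripper_width: 0.6
gripper_force: 0.0
```

Call:
step_arm(plan=[-0.4,0,0,0,0,0,-0.4,0,0,0,0,0,-0.4,0,0,0,0,0,0,0,0,0,0,0])

```text
time_s: 10.8
ee_pos: [507.8, -216.3, 120.2]
ee_rot: [-179.6, -0.2, -148.4]
force: [-0.1, -0.3, 0.2]
gripper_width: 0.5
gripper_force: 0.0
```

```bash
python3 - <<'E'
from h import *
s=sensors.state();print(s["time_s"],s["ee_pos"],s["ee_rot"],s["force"])
p=viewer.grab_frame("wrist"); save(p,"w4")
for k,z in dict(dimmer_knob=112,dimmer_hinge=30).items():
    for r in viewer.pinpoint(k,p)[:1]: print(k,np.round(r["location"],1),round(r["score"],2),np.round(onz(p,r["location"],z),1))
E
```

```text
10.8 [ 507.78809885 -216.33443465  120.24352421] [-179.5626113    -0.22053869 -148.35059553] [-0.07226525 -0.29141204  0.17762307]
dimmer_hinge [276.7 292.8] 0.62 [ 563.5 -184.4   30. ]
```

View pics/w4.png

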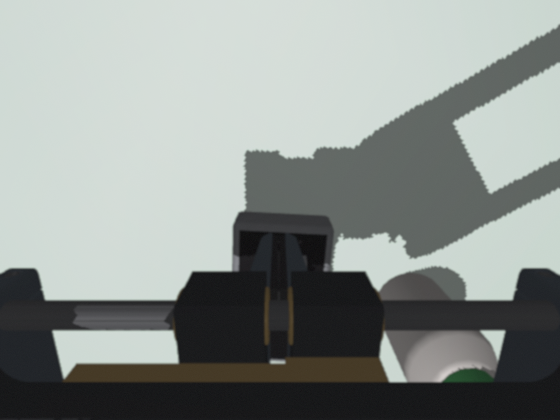

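Call:
step_arm(plan=[-0.4,0,0,0,0,0,-0.4,0,0,0,0,0,-0.4,0,0,0,0,0,-0.2,0,0,0,0,0,0,0,0,0,0,0])

```text
time_s: 11.37
ee_pos: [517.8, -208.9, 118.5]
ee_rot: [-179.7, -0.4, -148.4]
force: [-3.2, -0.9, 2.3]
gripper_width: 0.2
gripper_force: 1.2
```

Call:
step_arm(plan=[-0.4,0,0,0,0,0,-0.4,0,0,0,0,0,-0.4,0,0,0,0,0,-0.2,0,0,0,0,0,0,0,0,0,0,0])

```text
time_s: 11.78
ee_pos: [530.3, -201.2, 118.2]
ee_rot: [-179.7, -0.3, -148.4]
force: [-0.1, -0.4, 0.7]
gripper_width: 0.6
gripper_force: 0.4
```

Call:
step_arm(plan=[-0.4,0,0,0,0,0,-0.4,0,0,0,0,0,-0.3,0,0,0,0,0,-0.2,0,0,0,0,0,0,0,0,0,0,0])

```text
time_s: 12.2
ee_pos: [541.2, -194.5, 118.1]
ee_rot: [-179.7, -0.3, -148.4]
force: [-1.0, -0.2, -0.2]
gripper_width: 0.5
gripper_force: 0.3
```

Call:
step_arm(plan=[1,0,0,0,0,0,3,0,0,0,0,0,3,0,0,0,0,0,0,0,-4,0,0,0,0,0,-4,0,0,0])

```text
time_s: 12.62
ee_pos: [479.2, -225.5, 196.3]
ee_rot: [-179.9, -1.0, -148.9]
force: [1.3, -0.1, 0.5]
gripper_width: 0.5
gripper_force: 0.0
```

Call:
step_arm(plan=[0,0,-4,0,0,0,0,0,0,0,0,0,0,0,0,0,0,0])

```text
time_s: 12.87
ee_pos: [484.6, -226.2, 241.0]
ee_rot: [-179.2, -0.6, -148.8]
force: [0.1, 0.1, -1.0]
gripper_width: 0.5
gripper_force: 0.0
```

```bash
python3 - <<'E'
from h import *
s=sensors.state();print(s["time_s"],s["ee_pos"],s["ee_rot"],s["force"])
ps=[viewer.grab_frame(n) for n in ("wrist","scene","top")]
u=np.array([.845,.534,0]);ims=[]
for p in ps:
  u0,v0=proj(p,[565,-182,90]);u0=int(min(max(u0,65),495));v0=int(min(max(v0,65),355))
  ims.append(cv2.resize(p["img"][v0-65:v0+65,u0-65:u0+65,::-1],(260,260),interpolation=cv2.INTER_CUBIC))
  L={}
  for k,z in dict(dimmer_knob=120,dimmer_hinge=30,wash_bottle=0).items():
    for r in viewer.pinpoint(k,p)[:1]:
      X=onz(p,r["location"],z);L[k]=X; print(k,np.round(r["location"],1),round(r["score"],2),np.round(X,1))
  if "dimmer_knob" in L and "dimmer_hinge" in L: print("h",(L["dimmer_knob"]-L["dimmer_hinge"])@u)
cv2.imwrite("pics/c5.png",np.hstack(ims))
E
```

```text
12.8667 [ 484.62125536 -226.18112266  241.02673695] [-179.18996788   -0.56807484 -148.83872737] [ 0.08201011  0.05760975 -0.95553043]
dimmer_knob [280.1 298.8] 0.46 [ 560.1 -180.6  120. ]
dimmer_hinge [275.  261.4] 0.95 [ 567.5 -184.4   30. ]
wash_bottle [367.1 267.4] 0.84 [524.3 -70.4   0. ]
h -4.256990668230927
dimmer_knob [199.1 276.9] 0.54 [ 564.2 -181.5  120. ]
dimmer_hinge [203.6 296.7] 0.83 [ 559.2 -183.9   30. ]
wash_bottle [237.5 256.8] 0.83 [531.  -65.5   0. ]
h 5.544872132527334
wash_bottle [318.6 223.8] 0.86 [520.6 -66.6   0. ]
```

View pics/c5.png

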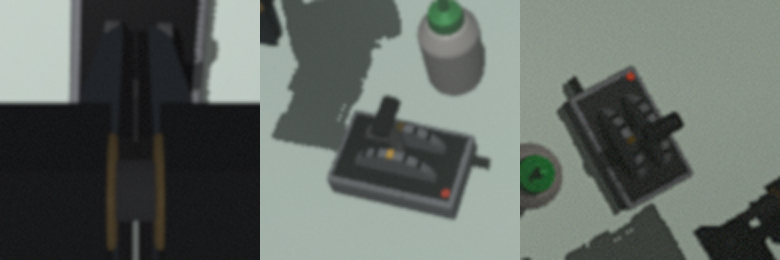

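```bash
python3 - <<'E'
from h import *
u=np.array([.847,.532,0]);v=np.array([-.532,.847,0]);H=np.array([565.2,-182,30]);ims=[]
for n in ("scene","top"):
  p=viewer.grab_frame(n);c=np.array(proj(p,H+[0,0,70])).astype(int)
  im=cv2.resize(p["img"][c[1]-35:c[1]+35,c[0]-35:c[0]+35,::-1],(400,400),interpolation=cv2.INTER_CUBIC)
  im=cv2.convertScaleAbs(im,alpha=2.2)
  for a,col in ((-.15,(0,0,255)),(0,(0,255,0)),(.15,(255,0,255))):
    K=H+90*(np.sin(a)*u+np.array([0,0,np.cos(a)]))
    q=[tuple(np.int32((np.array(proj(p,K+s*v))-c+35)*400/70)) for s in (-18,18)]
    cv2.line(im,tuple(map(int,q[0])),tuple(map(int,q[1])),col,1)
  ims.append(im)
cv2.imwrite("pics/c6.png",np.hstack(ims))
E
```

```text
(no output)
```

View pics/c6.png

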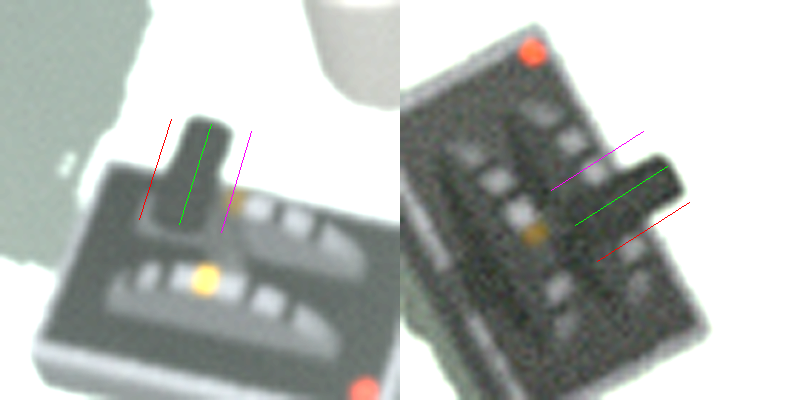

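```bash
python3 -c "
from workcell import env
print(env.job_done())"
```

```text
the job is handed in; nothing more can be done
None
```

I handed the job in with the cover drawn to its stop (by wrist force and camera) and the lever then set to within about 0.04 rad of straight up (by camera); the hand-in gave no verdict, and the arm never touched the jar, bottle or knife.

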